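# Set up the decalcifying jar on the magnetic stirrer

### The job

Set up the bone-decalcifying jar: stand the empty white jar upright in the middle of the stirrer's round plate, then lay the short white stirring bar flat on the jar's floor, then hang the loaded cassette basket in the jar with its flange resting flat on the jar's rim, and last put the blue lid squarely on the basket's collar. Keep the loaded basket upright all the time, and do not disturb the red-capped pot, the two ink pots or the long green bar. Leave everything let go and at rest.

Things in the scene. Friction and masses are not known exactly. Their poses are not given: they have to be found in the camera images.
- jar_center (a point): The empty white plastic jar, loose, standing upright, open at the top: a straight round cup 68 mm outside diameter, 62 mm inside, 70 mm tall, floor 4 mm thick, about 100 g. The point is on its axis half-way up, 35 mm above its underside; z is up along its axis.
- short_bar_center (a point): The short white magnetic stirring bar, loose: a smooth plastic rod with round ends, 45 mm long, 10 mm in diameter, about 15 g, lying in one of the two grooves of the bar rest. The point is at its centre; its x axis runs along the bar.
- basket_collar (a point): Loose metal basket standing upright: round cup 63 mm tall, 54 mm diameter (46 mm at its foot), packed with fixed blue cassettes, 140 g. A flange 74 mm across rings it 38 to 41 mm above its underside; one grips the plain 22 mm tall collar above. Point: on the axis at mid-collar, 52 mm above the underside; z up. Hung in the jar, its underside is 32 mm above the jar's underside.
- lid_knob (a point): Loose blue lid lying skirt down: disc 68 mm across, 15 mm high, its skirt 10 mm deep and 62 mm inside diameter to fit round the basket's collar; on top a round knob 22 mm in diameter, 26 mm tall; 60 g. Point: on the axis at mid-knob, 28 mm above the skirt's lower edge; z up. Seated, the disc's underside (10 mm above the skirt's edge) lies on the collar's top.
- plate_top (a point): The magnetic stirrer, a heavy white box 160 mm deep (x), 130 mm wide and 47 mm high that stays put, with a dark round plate 120 mm in diameter on it. The point is the centre of the plate's flat top, 55 mm above the bench; z is up.
- bar_rest: Fixed rest for stirring bars: grey plate 90 mm (x) by 130 mm (y), 5 mm thick, with two grooved rails along x at y = +40 and -40 mm. Each rail is 36 mm long and only 9 mm wide (narrower than a bar, so fingers pass down both sides); a bar lies along each, its axis 32 mm above the bench. Origin: centre of the plate's underside.
- long_bar_center (a point): The long green stirring bar, loose, 72 mm long and 10 mm in diameter, lying in the rest's other groove; too long for the jar, it stays where it is. The point is at its centre, x along the bar.
- pot_center (a point): A closed specimen pot, loose: cream body with a red screw cap, 62 mm in diameter, 69 mm tall. To be left alone. The point is on its axis half-way up.
- teal_ink_center (a point): A small teal ink pot with a black cap, loose, 32 mm in diameter, 43 mm tall. To be left alone. The point is on its axis half-way up.
- orange_ink_center (a point): A small salmon-orange ink pot with a black cap, loose, 32 mm in diameter, 43 mm tall. To be left alone. The point is on its axis half-way up.
There are look-alikes about, which are no part of the job. Leave any brown look-alike of the bar_rest alone.

How it is judged (in metres and radians):
On the way, in this order (a step that is already met when the one before it is completed fails the run):
1. the jar stands upright in the middle of the stirrer's plate (horizontal distance between jar_center and plate_top below 0.012 m and z of jar_center in the frame of plate_top below 0.038 m and angle between jar_center's own z axis and vertical below 0.06 rad), for 0.2 s.
2. the short white bar lies flat on the jar's floor (horizontal distance between short_bar_center and jar_center below 0.024 m and z of short_bar_center in the frame of jar_center between -0.035 and -0.022 m and angle between short_bar_center's own x axis and vertical between 1.45 and 1.69 rad), for 0.2 s.
3. the basket hangs in the jar with its flange flat on the rim (horizontal distance between basket_collar and jar_center below 0.008 m and z of basket_collar in the frame of jar_center below 0.052 m and angle between basket_collar's own z axis and vertical below 0.06 rad), for 0.2 s.
4. the lid sits squarely on the basket's collar (horizontal distance between lid_knob and basket_collar below 0.008 m and z of lid_knob in the frame of basket_collar between 0.024 and 0.032 m and angle between lid_knob's own z axis and vertical below 0.06 rad), for 0.2 s.
At the end, for the whole second after the job is handed in: The jar stands upright on the plate within 12 mm of its centre; the short bar lies flat on the jar's floor; the basket hangs level in the jar, flange on the rim; the lid lies level on the collar (each within 8 mm of centre, 3 mm of its seated height and 0.06 rad of level); all released and at rest (all of step 1 and all of step 2 and all of step 3 and all of step 4 and linear speed of each of jar, basket, lid below 0.02 m/s and linear speed of short_bar below 0.03 m/s); the robot touches nothing.
It fails at once if the loaded basket is tipped more than 40 degrees (angle between basket_collar's own z axis and vertical above 0.7 rad).
It fails at once if the red-capped pot is shifted by more than 15 mm (distance of pot_center from where it was at the start of the episode above 0.015 m).
It fails at once if an ink pot is shifted by more than 15 mm (distance of any of teal_ink_center, orange_ink_center from where it was at the start of the episode above 0.015 m).
It fails at once if the long green bar is shifted by more than 15 mm (distance of long_bar_center from where it was at the start of the episode above 0.015 m).
It also fails if it takes over 125 s, if anything falls off the work surface, if the arm or the gripper's body presses on something with over 40 N, if the wrist force passes 120 N, or if a joint passes its speed limit or range.

### The arm

A 7-joint arm with a two-finger parallel gripper is mounted at the origin on the work surface. World frame = base frame: x ahead of the robot, y to its left, z up, the work surface at z = 0. Lengths are in m, angles in degrees, forces in N, time in s.
With the tool pointing down it reaches from about 0.35 to 0.775 m from the base axis. Payload 3.1 kg.
Tool frame: the origin (TCP) lies on the centre line of the jaws, within the pads' length; the fingertips stand 17 mm ahead of it and the grasp point (between the pads) lies 2 mm behind it (robot.tip_reach is the distance from the TCP to the fingertips, in m); z points along the fingers, y is the direction in which the jaws open and shut (so a half turn about z gives the same grasp; the last joint's range is limited). The gripper opens to 85 mm and grips with 20 to 120 N. Pads are 22 mm wide; open, the fingers measure 114 mm over their backs; the gripper's body (76 mm by 85 mm) begins 54 mm behind the grasp point. The pads swing forward as they close: fully open they stand 13 mm farther back than shut.
Start: joints at [-72.92, 17.813, 0.802, 86.603, -0.252, 75.585, -1.558], TCP at [0.183, 0.519, 0.248] pointing down, gripper open.
Joint ranges: [-154.91, 154.91], [-16.99, 109.72], [-72.82, 74.43], [7.12, 147.25], [-82.49, 262.49], [11.32, 116.49], [-174.64, 174.64]. Speed limits (degrees/s): [159.86, 159.86, 180, 180, 180, 180, 180].

### API

Orientations are given as [roll, pitch, yaw] about the fixed x, y, z axes, in that order (R = Rz(yaw) Ry(pitch) Rx(roll)).
In Python, from station import robot, fingers, vision, workorder, recognise gives the robot as it stands. Calls block until the motion is done:
- robot.move_to(position, orientation): joint-space move of the TCP to a pose.
- robot.line_to(position, orientation=None, velocity=0.15, f_stop=None): straight line of the TCP; orientation=None keeps the orientation; velocity is the mean speed in m/s. With f_stop (N) it stops when the force on the tool has changed by that much, and returns True; else False.
- robot.move_j(angles): joint-space move.
- fingers.gripper_to(opening, force=None): opening from 0.0 (shut) to 1.0 (fully open); force is the grip in N (None keeps the last); returns when the fingers have stopped.
- robot.pause(seconds).
- robot.inverse_kinematics(position, orientation): joint angles nearest the present ones, or None.
- vision.grab_frame(name): name is "scene" or "top" or "wrist"; returns the picture (480x640x3 uint8, red, green, blue); there is no depth.
- vision.calibration(name): a dict with "mtx" (3x3 intrinsics, pixels), "extrinsics" (4x4, takes a point from world to camera coordinates); the wrist camera has in their place "T_tool_cam" (4x4, takes a point from camera to tool coordinates, whose origin is the TCP and whose axes are the flange's). Camera axes: x right, y up, looking along -z (the intrinsics and any distortion apply to the point x, -y, -z); pixel columns grow to the right and rows downward; lengths in m; the calibration is good to about 2 mm. The wrist camera is an equidistant fisheye: a pixel r from the principal point sees the ray r / f radians off the axis. A picture is of the moment at which its call begins: read the wrist's pose just before it. calibration takes no time and is no camera call.
A pose or a line that the arm cannot do raises robot.PlanningError and nothing moves.
- workorder.close_job(): hands the job in, once; it reports no verdict.
Trained networks look in the newest picture that a camera, given by its name, has taken for a name from the list of things; names that differ only in an ending like _2 or _b are one class to them, and where a whole thing is asked for, a point or a joint stands for the part that bears it (a point fixed in the world has none). Each returns a list of dicts, best first, with "p" (0 to 1); they miss things now and then, are a little off and sometimes report something else, mostly with a low value. They report only what shows in the picture. A call takes as long as a camera call. They do not tell look-alikes from the thing itself.
- recognise(label, camera): "rect" ([centre column, centre row, width, height] in pixels, round what is visible of it).
Readings, each from a call of its own:
- robot.current_time_s(): time.
- robot.current_joint_positions(): joint angles.
- robot.current_dq(): joint speeds.
- robot.current_joint_torque(): joint torques, N m.
- robot.current_tool_pos(): TCP position.
- robot.current_eef_rot(): TCP orientation.
- robot.current_contact_force(): force on the tool from outside, world axes, zero at the start.
- robot.current_torque(): the same for the moment, N m.
- robot.current_finger_gap(): opening from 0.0 (shut) to 1.0 (fully open).
Only numpy, scipy, OpenCV 4.12 (cv2) and the standard library are available. Lean on these libraries where they do the work, as an engineer would, in place of code of your own. Each camera call takes 0.05 s, during which the arm holds its last target. There are 200 camera calls.

## Working session

There is one attempt and no reset: what is moved stays moved. The work goes in short steps, each a Python script; the robot and the scene stay as the last script left them, time stands still between calls to the robot, and variables do not carry over. Pictures are saved under pics/ and viewed, about 12 in all and at most 16, crops included, and the job is handed in when it is done.

```bash
mkdir -p pics; ls; python3 - <<'E'
from station import robot, fingers, vision, workorder, recognise
import cv2, numpy as np
for n in("scene","top"):
    im=vision.grab_frame(n); cv2.imwrite(f"pics/{n}0.png",im[:,:,::-1])
    c=vision.calibration(n); print(n,{k:np.round(v,4).tolist() if not isinstance(v,str) else v for k,v in c.items()})
    for l in "jar_center short_bar_center basket_collar lid_knob plate_top bar_rest long_bar_center pot_center teal_ink_center orange_ink_center".split():
        try: print(l,[(np.round(d['rect']).astype(int).tolist(),round(d['p'],2)) for d in recognise(l,n)])
        except Exception as e: print(l,e)
print({k:np.round(v,4).tolist() if not isinstance(v,str) else v for k,v in vision.calibration("wrist").items()})
print(robot.current_time_s(),robot.current_eef_rot(),robot.tip_reach)
E
```

```text
pics
scene {'mtx': [[564.5093, 0.0, 318.2372], [0.0, 564.5093, 242.8349], [0.0, 0.0, 1.0]], 'extrinsics': [[0.6633, 0.7483, 0.0035, -0.4299], [-0.4227, 0.3708, 0.8269, 0.0755], [0.6175, -0.55, 0.5623, -1.6721], [0.0, 0.0, 0.0, 1.0]]}
jar_center [([269, 282, 26, 38], 0.87)]
short_bar_center []
basket_collar [([339, 228, 22, 25], 0.83)]
lid_knob [([316, 327, 29, 27], 0.82)]
plate_top [([229, 365, 89, 82], 0.71)]
bar_rest [([375, 286, 59, 32], 0.84), ([400, 191, 46, 25], 0.8), ([206, 280, 59, 32], 0.71)]
long_bar_center [([391, 272, 21, 20], 0.41)]
pot_center [([146, 308, 29, 40], 0.67)]
teal_ink_center []
orange_ink_center [([212, 313, 17, 24], 0.75), ([226, 364, 89, 84], 0.72)]
top {'mtx': [[613.4567, 0.0, 317.5055], [0.0, 613.4567, 233.4963], [0.0, 0.0, 1.0]], 'extrinsics': [[-0.0069, -0.9999, 0.0109, 0.1609], [0.9907, -0.0054, 0.1357, -0.5113], [-0.1356, 0.0117, 0.9907, -1.3859], [0.0, 0.0, 0.0, 1.0]]}
jar_center [([390, 248, 33, 36], 0.9)]
short_bar_center [([309, 198, 7, 18], 0.45)]
basket_collar [([259, 282, 28, 39], 0.92)]
lid_knob [([388, 184, 30, 27], 0.81)]
plate_top [([479, 194, 63, 81], 0.67)]
bar_rest [([120, 312, 58, 44], 0.82), ([331, 266, 17, 16], 0.73), ([291, 193, 64, 48], 0.6)]
long_bar_center []
pot_center [([508, 294, 30, 30], 0.66), ([331, 266, 15, 15], 0.18)]
teal_ink_center [([330, 265, 12, 14], 0.6), ([260, 282, 29, 36], 0.26)]
orange_ink_center [([451, 260, 16, 12], 0.47)]
{'mtx': [[371.6483, 0.0, 313.134], [0.0, 371.6483, 236.9814], [0.0, 0.0, 1.0]], 'T_tool_cam': [[-0.0007, 0.9605, 0.2782, 0.0699], [1.0, 0.0008, -0.0003, 0.0007], [-0.0005, 0.2782, -0.9605, -0.1264], [0.0, 0.0, 0.0, 1.0]]}
1.1 [1.79999915e+02 2.01077650e-03 1.60534812e+02] 0.017
```

View pics/scene0.png

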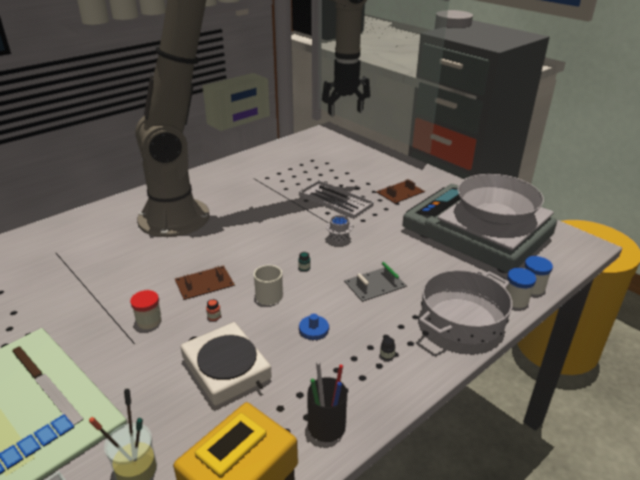

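View pics/top0.png

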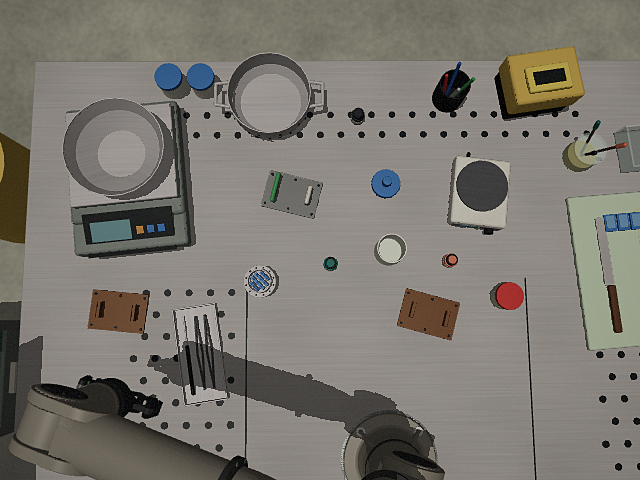

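The scene shows everything needed. In the top view:
- jar at (391,249)
- basket with blue cassettes at (261,282)
- lid at (386,184)
- stirrer plate at (482,187); the scale at (125,150) is a look-alike
- grey rest at (292,194), with the green bar at (276,187) and the short white bar at (308,196); the brown rests at (428,313) and (118,311) are decoys

I'll refine these with wrist views taken from directly above each item.

```bash
cat > h.py <<'E'
from station import robot, fingers, vision, workorder, recognise
import cv2, numpy as np
from scipy.spatial.transform import Rotation as Rot
def plane(o,d,z): return o+d*(z-o[2])/d[2]
def fixed(cam,u,v,z):
    c=vision.calibration(cam); K=np.array(c["mtx"]); E=np.array(c["extrinsics"])
    x,y,_=np.linalg.solve(K,[u,v,1]); R=E[:3,:3]
    return plane(-R.T@E[:3,3],R.T@np.array([x,-y,-1]),z)
def wpose(): return np.array(robot.current_tool_pos()),Rot.from_euler("xyz",robot.current_eef_rot(),degrees=True).as_matrix()
W=vision.calibration("wrist"); KW=np.array(W["mtx"]); TW=np.array(W["T_tool_cam"])
def wray(pose,u,v):
    p,R=pose; a,b=(u-KW[0,2])/KW[0,0],(v-KW[1,2])/KW[1,1]; r=np.hypot(a,b)+1e-12
    d=np.array([np.sin(r)*a/r,-np.sin(r)*b/r,-np.cos(r)])
    return p+R@TW[:3,3],R@TW[:3,:3]@d
def wpt(pose,u,v,z): return plane(*wray(pose,u,v),z)
def wpix(pose,P):
    p,R=pose; q=TW[:3,:3].T@(R.T@(np.array(P)-p)-TW[:3,3]); n=np.hypot(q[0],q[1])+1e-12
    r=np.arctan2(n,-q[2]); return KW[0,2]+KW[0,0]*r*q[0]/n, KW[1,2]-KW[1,1]*r*q[1]/n
def rectify(im,pose,cx,cy,z,half=0.06,s=0.00025):
    """orthographic map of plane z: columns = +x world, rows = +y world"""
    n=int(2*half/s); g=(np.arange(n)-n/2)*s; mx=np.zeros((n,n),np.float32); my=mx.copy()
    p,R=pose; X,Y=np.meshgrid(cx+g,cy+g); P=np.stack([X,Y,np.full_like(X,z)],-1)
    q=((P-p)@R-TW[:3,3])@TW[:3,:3]; m=np.hypot(q[...,0],q[...,1])+1e-12; r=np.arctan2(m,-q[...,2])
    return cv2.remap(im,(KW[0,2]+KW[0,0]*r*q[...,0]/m).astype(np.float32),(KW[1,2]-KW[1,1]*r*q[...,1]/m).astype(np.float32),cv2.INTER_LINEAR)
def snap(name):
    pose=wpose(); im=vision.grab_frame("wrist"); cv2.imwrite(f"pics/{name}.png",im[:,:,::-1]); return pose,im
E
python3 - <<'E'
from h import *
import pickle
T={"jar":(391,249,.07),"plate":(482,187,.055),"basket":(261,282,.063),"lid":(386,184,.04),"rest":(292,194,.03)}
out={}
for k,(u,v,z) in T.items(): T[k]=fixed("top",u,v,z); print(k,T[k].round(3))
print("scene jar",fixed("scene",269,268,.07).round(3),"lid",fixed("scene",316,320,.04).round(3))
rows=[]
for yaw in (0,180): print(yaw,[None if (q:=robot.inverse_kinematics([*P[:2],P[2]+.114],[180,0,yaw])) is None else np.round(q).tolist() for P in T.values()])
E
```

```text
jar [ 0.471 -0.007  0.07 ]
plate [ 0.616 -0.223  0.055]
basket [0.399 0.285 0.063]
lid [ 0.627 -0.003  0.04 ]
rest [0.606 0.217 0.03 ]
scene jar [0.463 0.006 0.07 ] lid [ 0.651 -0.009  0.04 ]
0 [[-42.0, 15.0, 49.0, 106.0, -12.0, 65.0, -79.0], [-16.0, 47.0, 66.0, 77.0, -43.0, 82.0, -42.0], [-64.0, 15.0, 32.0, 103.0, -9.0, 64.0, -119.0], [-29.0, 36.0, 44.0, 83.0, -25.0, 72.0, -72.0], [-44.0, 36.0, 37.0, 80.0, -22.0, 71.0, -95.0]]
180 [[-34.0, 13.0, 39.0, 105.0, -9.0, 65.0, 98.0], [-10.0, 40.0, 50.0, 77.0, -30.0, 77.0, 130.0], [-45.0, 14.0, 9.0, 102.0, -2.0, 64.0, 55.0], [-21.0, 33.0, 30.0, 82.0, -17.0, 69.0, 101.0], [-31.0, 33.0, 16.0, 80.0, -9.0, 68.0, 75.0]]
```

```bash
python3 - <<'E'
from h import *
import pickle
C={"basket":(.399,.285,.063),"rest":(.606,.217,.032),"jar":(.471,-.007,.07),"lid":(.627,-.003,.041),"plate":(.616,-.223,.055)}
L={"jar":["jar_center"],"plate":["plate_top"],"basket":["basket_collar"],"lid":["lid_knob"],"rest":["short_bar_center","long_bar_center"]}
out={}; tiles=[]
for k,(x,y,z) in C.items():
    robot.move_to([x,y,max(z+.114,.17)],[180,0,180]); robot.pause(.2)
    pose,im=snap("w_"+k); out[k]=(pose,im)
    for l in L[k]: print(k,l,[(np.round(d['rect']).astype(int).tolist(),round(d['p'],2),wpt(pose,*d['rect'][:2],z).round(4)) for d in recognise(l,"wrist")])
    tiles.append(cv2.resize(im,(320,240),interpolation=cv2.INTER_AREA) if 0 else rectify(im,pose,x,y,z,.065,.0005))
pickle.dump(out,open("views.pkl","wb"))
t=np.vstack([np.hstack(tiles[:3]),np.hstack(tiles[3:]+[np.zeros_like(tiles[0])])]); print(t.shape)
cv2.imwrite("pics/rect.png",t[:,:,::-1]); print(robot.current_time_s(),np.round(robot.current_joint_positions()))
E
```

```text
basket basket_collar [([322, 236, 99, 93], 0.82, array([0.3972, 0.2933, 0.063 ]))]
rest short_bar_center [([260, 231, 19, 53], 0.57, array([0.6067, 0.1807, 0.032 ]))]
rest long_bar_center [([364, 256, 32, 88], 0.57, array([0.6261, 0.2592, 0.032 ]))]
jar jar_center [([310, 234, 96, 113], 0.7, array([ 0.4696, -0.0072,  0.07  ]))]
lid lid_knob [([312, 234, 87, 82], 0.93, array([ 0.6282, -0.003 ,  0.041 ]))]
plate plate_top [([315, 207, 206, 250], 0.9, array([ 0.5963, -0.2173,  0.055 ]))]
(520, 780, 3)
7.3417 [  4.  34.  23.  76. -13.  73. 118.]
```

View pics/rect.png

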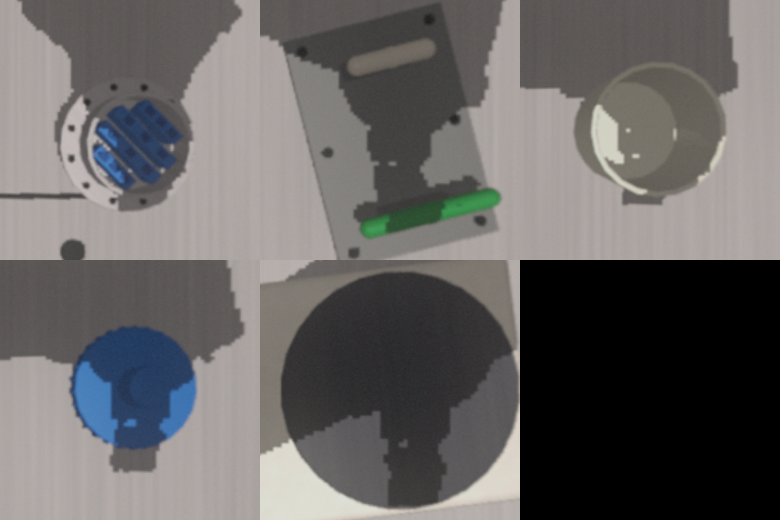

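View pics/w_rest.png

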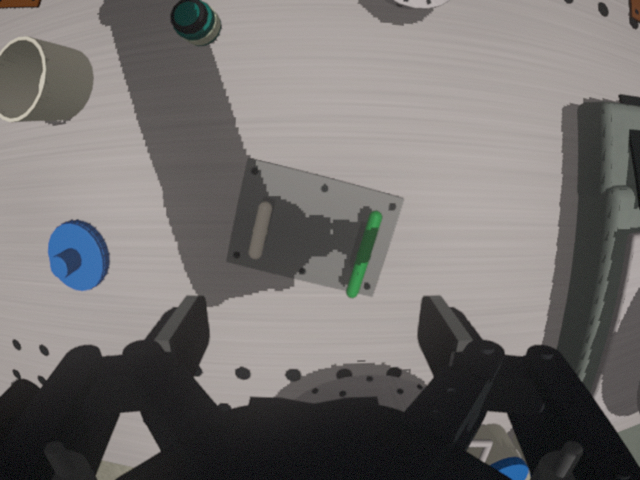

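Both views agree. In wrist pixels, the white bar is at (260,231) and the green bar at (364,256) on the grey rest. The jar, lid, basket and plate are each near the centre of their own tile. Next I'll fit circles of known radius.

```bash
cat >> h.py <<'E'
def circle(im,pose,cx,cy,z,R,srch=0.012,s=0.00025,sign=0):
    """best centre of a circle of radius R in plane z: mean radial gradient, over +-srch"""
    r=rectify(cv2.GaussianBlur(im,(3,3),0),pose,cx,cy,z,R+srch+.006,s).astype(np.float32); n=r.shape[0]
    a=np.radians(np.arange(0,360,3)); best=[]
    g=np.arange(-srch,srch+1e-9,.0005)
    for R2 in (R-.001,R,R+.001):
      for dx in g:
        X=((dx+np.outer([R2-.0012,R2+.0012],np.cos(a)))/s+n/2).astype(np.float32)
        for dy in g:
            Y=((dy+np.outer([R2-.0012,R2+.0012],np.sin(a)))/s+n/2).astype(np.float32)
            v=cv2.remap(r,X,Y,cv2.INTER_LINEAR); d=v[1]-v[0]
            best.append((np.minimum(np.abs(d).max(-1),25).mean(),cx+dx,cy+dy,R2))
    best.sort(reverse=True); b=np.array(best[:6]); return b[:,1:].mean(0),b[0,0],b[:,1:].std(0).max()
def barfit(im,pose,cx,cy,z):
    r=rectify(im,pose,cx,cy,z,.035,.00025); return r
E
python3 - <<'E'
from h import *
import pickle
V=pickle.load(open("views.pkl","rb"))
for k,x,y,z,R in [("jar",.475,-.0075,.07,.034),("basket",.398,.29,.041,.037),("basket",.400,.29,.063,.027),("lid",.628,-.003,.015,.034),("lid",.632,-.003,.041,.011),("plate",.618,-.222,.055,.06)]:
    p,im=V[k]; c=circle(im,p,x,y,z,R); print(k,z,R,c[0].round(4),round(c[1],1),round(c[2],4))
p,im=V["rest"]
for nm,x,y in (("short",.607,.181),("long",.624,.257)):
    r=rectify(im,p,x,y,.032,.045 if nm=="long" else .03,.00025); hsv=cv2.cvtColor(r,cv2.COLOR_RGB2HSV)
    if nm=="long": m=cv2.inRange(hsv,(45,100,30),(85,255,255))
    else:
        g=cv2.cvtColor(r,cv2.COLOR_RGB2GRAY); t,m=cv2.threshold(g,0,255,cv2.THRESH_OTSU); cv2.imwrite("pics/short.png",np.hstack([g,m]))
    cs=max(cv2.findContours(m,cv2.RETR_EXTERNAL,cv2.CHAIN_APPROX_NONE)[0],key=cv2.contourArea); q=cv2.minAreaRect(cs); n=r.shape[0]
    print(nm,(x+(q[0][0]-n/2)*.00025,y+(q[0][1]-n/2)*.00025),[s*.25 for s in q[1]],q[2])
E
```

```text
jar 0.07 0.034 [ 0.4755 -0.0077  0.034 ] 22.3 0.0004
basket 0.041 0.037 [0.4033 0.2915 0.036 ] 18.1 0.0004
basket 0.063 0.027 [0.4012 0.2981 0.026 ] 19.9 0.0006
lid 0.015 0.034 [ 0.6363 -0.0049  0.034 ] 25.0 0.0005
lid 0.041 0.011 [0.626  0.0039 0.01  ] 12.4 0.0013
plate 0.055 0.06 [ 0.6216 -0.2231  0.0595] 25.0 0.0005
short (0.6068750038146973, 0.16137499809265135) [20.749996185302734, 59.74999237060547] 90.0
long (0.6260706367492676, 0.2580246925354004) [9.394381523132324, 70.69998168945312] 75.57923126220703
```

View pics/short.png

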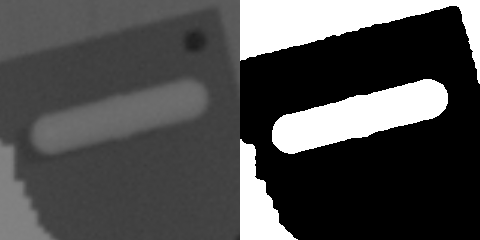

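```bash
python3 - <<'E'
from h import *
O=[180,0,180]; J=(.4755,-.0077); P=(.6216,-.2231)
robot.move_to([*J,.15],O); fingers.gripper_to(1.0)
print(robot.line_to([*J,.05],f_stop=15,velocity=.1)); fingers.gripper_to(0.0,30); print("gap",robot.current_finger_gap())
robot.line_to([*J,.18]); robot.line_to([*P,.18],velocity=.2); robot.pause(.2)
print(robot.line_to([*P,.115],velocity=.1), robot.line_to([*P,.103],velocity=.02,f_stop=4),robot.current_tool_pos()[2])
fingers.gripper_to(1.0); robot.line_to([*P,.25]); robot.pause(.2)
pose,im=snap("jarplaced"); top=vision.grab_frame("top"); cv2.imwrite("pics/jp.png",np.hstack([im,cv2.resize(top[120:260,380:560],(617,480),interpolation=cv2.INTER_CUBIC)])[::2,::2,::-1].copy())
for z,R,x in((.125,.034,P[0]),(.055,.06,P[0])):
    c=circle(im,pose,x,P[1],z,R); print(z,c[0].round(4),round(c[1],1))
print(robot.current_time_s())
E
```

```text
False
gap 0.7940016472685285
False True 0.10616534272266635
0.125 [ 0.6207 -0.223   0.0335] 22.3
0.055 [ 0.6214 -0.2237  0.0595] 24.9
15.7167
```

View pics/jp.png

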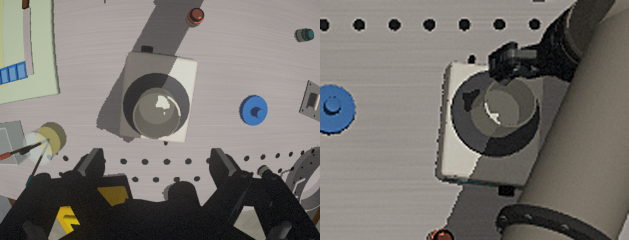

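The jar stands centred: its circle fit is within 1 mm of the plate's. Next is the bar.

```bash
python3 - <<'E'
from h import *
O=[180,0,165.6]; B=(.6069,.1801); P=(.6207,-.2231)
fingers.gripper_to(.35); robot.move_to([*B,.15],O); robot.pause(.2)
print(robot.line_to([*B,.041],f_stop=8,velocity=.08)); fingers.gripper_to(0.0,30); print("gap",robot.current_finger_gap())
robot.line_to([*B,.18]); pose,im=snap("bargrip"); print("gap",robot.current_finger_gap())
robot.move_to([P[0],P[1],.22],[180,0,180]); robot.pause(.2)
cv2.imwrite("pics/bg.png",im[120:,:,::-1])
print(robot.line_to([*P,.15],velocity=.1,f_stop=6), robot.current_tool_pos().round(4) if hasattr(robot.current_tool_pos(),'round') else robot.current_tool_pos(),robot.current_contact_force(),robot.current_time_s())
E
```

```text
False
gap 0.09861421692279676
gap 0.09877113682786799
False [ 0.6212 -0.2234  0.1508] [-0.14182838 -0.29353738 -0.42564152] 23.525
```

View pics/bg.png

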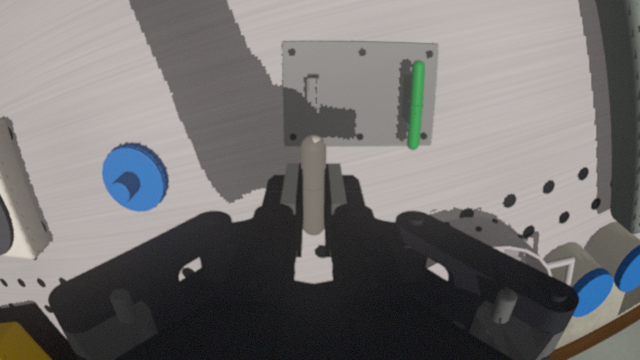

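The bar is held centrally between the pads and the green bar is untouched. Lowering into the jar with a force stop.

```bash
python3 - <<'E'
from h import *
P=(.6207,-.2231)
print(robot.line_to([*P,.10],velocity=.06,f_stop=4), robot.current_tool_pos()[2])
print(robot.line_to([*P,.080],velocity=.03,f_stop=3), robot.current_tool_pos()[2], robot.current_contact_force())
fingers.gripper_to(.2); robot.pause(.3); print(robot.line_to([*P,.16],velocity=.06,f_stop=8)); robot.line_to([*P,.25]); robot.pause(.2)
pose,im=snap("barin")
for z,R in((.125,.034),(.055,.06)):
    c=circle(im,pose,*P,z,R); print(z,c[0].round(4),round(c[1],1))
print(recognise("short_bar_center","wrist"),robot.current_time_s())
u,v=map(int,wpix(pose,[*P,.1])); cv2.imwrite("pics/bi.png",cv2.resize(im[v-70:v+70,u-90:u+90,::-1],None,fx=4,fy=4,interpolation=cv2.INTER_CUBIC))
E
```

```text
False 0.10045562708787956
True 0.0982009939855547 [-0.81715434  0.07491818  4.20845829]
True
0.125 [ 0.6205 -0.2238  0.0332] 22.3
0.055 [ 0.6213 -0.2243  0.0592] 24.5
[] 27.075
```

View pics/bi.png

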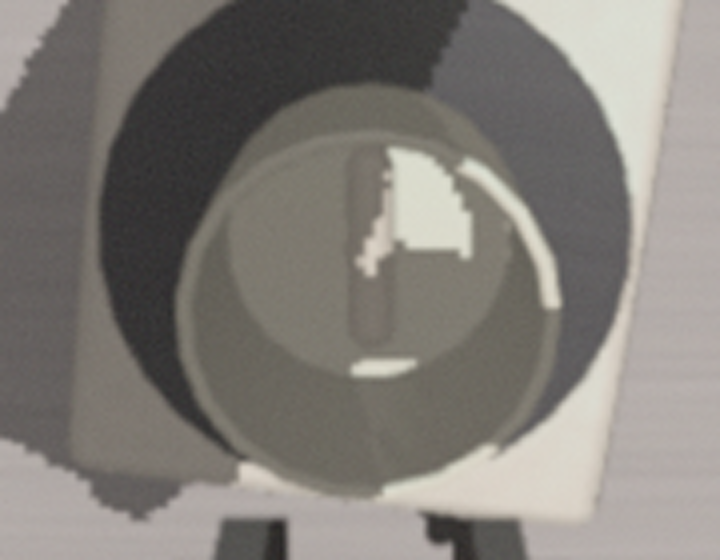

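The bar lies flat on the jar's floor and the jar has not shifted. The lowering stopped about 18 mm early, at TCP z 0.098, so the bar dropped that far, but it is flat. Now the basket.

```bash
python3 - <<'E'
from h import *
O=[180,0,180]
robot.move_to([.403,.2915,.167],O); fingers.gripper_to(1.0); robot.pause(.3)
pose,im=snap("basket2")
c,s,_=circle(im,pose,.403,.2915,.041,.037); d=circle(im,pose,c[0],c[1],.063,.027,srch=.006); print(c.round(4),s,d[0].round(4),d[1])
x,y=c[:2]
robot.line_to([x,y,.12]); print(robot.line_to([x,y,.062],velocity=.06,f_stop=8),robot.current_tool_pos())
fingers.gripper_to(0.0,45); print("gap",robot.current_finger_gap(),robot.current_contact_force())
print(robot.line_to([x,y,.10],velocity=.06)); robot.pause(.2); print(robot.current_contact_force(),robot.current_finger_gap())
pose,im=snap("bgrip"); cv2.imwrite("pics/bk.png",im[:,:,::-1]); print(robot.current_time_s())
E
```

```text
[0.4038 0.292  0.036 ] 17.959400177001953 [0.4029 0.2967 0.026 ] 18.47753143310547
False [0.40412397 0.29225789 0.06239666]
gap 0.611999576161937 [-0.96858353 -0.5541447   5.70845164]
False
[ 0.35911789  0.17367494 -1.02244684] 0.6117642483464448
33.1583
```

View pics/bk.png

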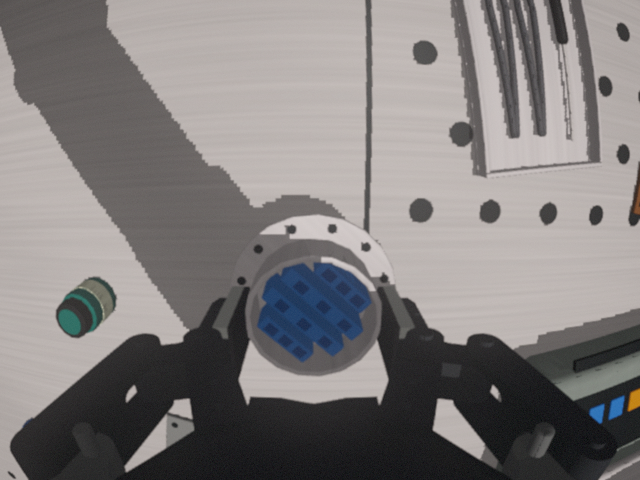

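The basket is held level at the collar. I'll carry it to the jar and lower it with a force stop.

```bash
python3 - <<'E'
from h import *
J=(.6206,-.2236); x,y=robot.current_tool_pos()[:2]
robot.line_to([x,y,.25],velocity=.12); robot.line_to([*J,.25],velocity=.2); robot.pause(.3)
print(robot.line_to([*J,.195],velocity=.08), robot.current_contact_force())
print(robot.line_to([*J,.147],velocity=.025,f_stop=4), robot.current_tool_pos(), robot.current_contact_force(),robot.current_time_s())
pose,im=snap("bhang"); cv2.imwrite("pics/bh.png",im[:,:,::-1])
E
```

```text
False [-0.48805909 -0.70378186 -1.5664861 ]
True [ 0.62053438 -0.22349487  0.14995508] [-0.25388906 -0.24244804  5.06908335] 40.2583
```

View pics/bh.png

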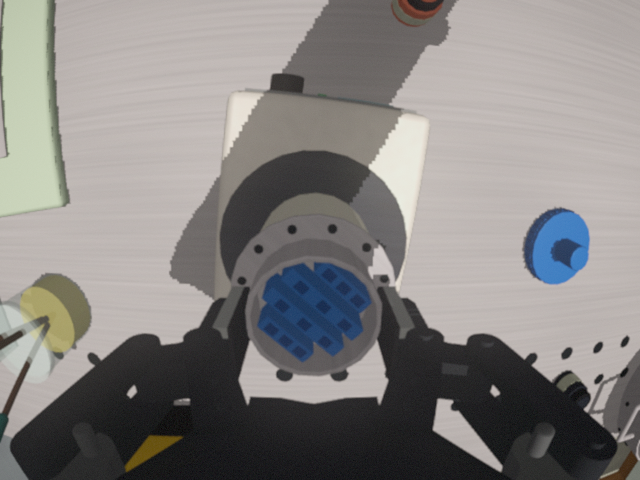

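It stopped at TCP z 0.150, which matches the seated height of 0.149. I'll release it, check the fit, and grip the lid.

```bash
python3 - <<'E'
from h import *
O=[180,0,180]; J=(.6206,-.2236)
fingers.gripper_to(1.0); robot.pause(.2); robot.line_to([*J,.2],velocity=.08); robot.line_to([*J,.252]); robot.pause(.3)
pose,im=snap("bdone"); 
for nm,z,R in(("flange",.128,.037),("collar",.150,.027),("plate",.055,.06)):
    c=circle(im,pose,*J,z,R,srch=.008); print(nm,c[0].round(4),round(c[1],1))
u,v=map(int,wpix(pose,[*J,.12])); a=cv2.resize(im[v-80:v+80,u-100:u+100],None,fx=3,fy=3,interpolation=cv2.INTER_CUBIC)
L=(.6363,-.0049)
robot.move_to([*L,.141],O); robot.pause(.3); pose,im=snap("lid2")
c,s,_=circle(im,pose,*L,.015,.034,srch=.008); print("lid",c.round(4),s); x,y=c[:2]
fingers.gripper_to(.5); robot.line_to([x,y,.08]); print(robot.line_to([x,y,.036],velocity=.05,f_stop=8),robot.current_tool_pos())
fingers.gripper_to(0.0,40); print("gap",robot.current_finger_gap(),robot.current_contact_force())
robot.line_to([x,y,.12],velocity=.08); robot.pause(.2); print(robot.current_finger_gap())
pose,im=snap("lgrip"); cv2.imwrite("pics/lg.png",np.hstack([a[:,:,::-1],cv2.resize(im,(640,480))[:,:,::-1]])[::2,::2].copy()); print(robot.current_time_s())
E
```

```text
flange [ 0.6204 -0.2228  0.037 ] 20.4
collar [ 0.6229 -0.222   0.0262] 18.6
plate [ 0.6226 -0.2234  0.06  ] 22.3
lid [ 0.6362 -0.0049  0.034 ] 25.0
False [ 0.63658612 -0.00496282  0.03637535]
gap 0.24118738081769633 [0.24628132 0.13768064 2.16056961]
0.238165790657707
47.7583
```

View pics/lg.png

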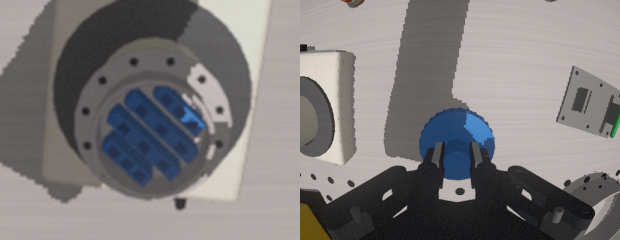

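The basket is hung level and centred: the flange fit is (0.6204,-0.2228), with the jar at (0.6206,-0.2236). The lid is held by its knob. Now to place it.

```bash
python3 - <<'E'
from h import *
J=(.6206,-.2232); x,y=robot.current_tool_pos()[:2]
robot.line_to([x,y,.25],velocity=.15); robot.line_to([*J,.25],velocity=.15); robot.pause(.3)
robot.line_to([*J,.20],velocity=.08)
print(robot.line_to([*J,.173],velocity=.02,f_stop=3), robot.current_tool_pos(), robot.current_contact_force())
fingers.gripper_to(.5); robot.pause(.2); robot.line_to([*J,.22],velocity=.06); robot.line_to([*J,.28]); robot.pause(.3)
pose,im=snap("ldone")
for nm,z,R in(("lid",.155,.034),("plate",.055,.06),("flange",.128,.037)):
    c=circle(im,pose,*J,z,R,srch=.008); print(nm,c[0].round(4),round(c[1],1))
u,v=map(int,wpix(pose,[*J,.12])); a=cv2.resize(im[v-80:v+80,u-100:u+100],(500,400),interpolation=cv2.INTER_CUBIC)
robot.line_to([.45,-.05,.30],velocity=.2); robot.pause(.3)
s=vision.grab_frame("scene"); b=cv2.resize(s[290:410,170:320],(500,400),interpolation=cv2.INTER_CUBIC)
cv2.imwrite("pics/fin.png",np.vstack([np.hstack([a,b])])[:,:,::-1][::1,::1][:, :1000][::5//3 if 0 else 1]); cv2.imwrite("pics/fin.png",cv2.resize(np.hstack([a,b])[:,:,::-1],(800,320)))
t=vision.grab_frame("top"); cv2.imwrite("pics/topend.png",t[:,:,::-1])
t0=cv2.imread("pics/top0.png"); d=cv2.absdiff(t0,np.ascontiguousarray(t[:,:,::-1])).max(-1)
for n,(u,v) in dict(pot=(508,296),teal=(330,264),orange=(451,260),green=(276,187)).items(): print(n,d[v-14:v+14,u-14:u+14].mean())
print(robot.current_time_s())
E
```

```text
True [ 0.62050778 -0.2231093   0.1766343 ] [0.17447696 0.02735301 4.64366327]
lid [ 0.62   -0.2221  0.034 ] 25.0
plate [ 0.6229 -0.2232  0.06  ] 20.5
flange [ 0.6278 -0.2223  0.0378] 25.0
pot 43.30102040816327
teal 3.9247448979591835
orange 71.75
green 3.8979591836734695
56.625
```

View pics/fin.png

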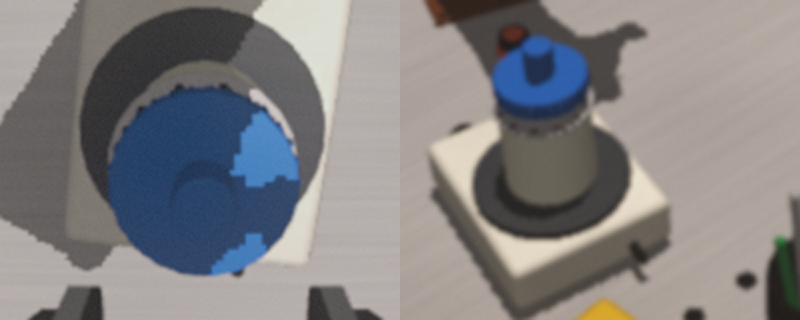

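```bash
python3 - <<'E'
from h import *
vision.grab_frame("scene")
for l in("pot_center","orange_ink_center"): print(l,[(np.round(d['rect']).tolist(),round(d['p'],2)) for d in recognise(l,"scene")][:2])
print(robot.current_contact_force()); workorder.close_job(); print(robot.current_time_s())
E
```

```text
pot_center [([147.0, 309.0, 29.0, 38.0], 0.69)]
orange_ink_center [([211.0, 308.0, 15.0, 13.0], 0.62), ([147.0, 308.0, 30.0, 40.0], 0.36)]
[ 0.14757106 -0.23436248 -0.48485817]
the job is handed in; nothing more can be done
the job is handed in; nothing more can be done
```

I set up the jar in the order asked: jar on the plate, short bar on its floor, basket hung on the rim, then the lid on the collar. I handed the job in shortly after 57 s; no verdict was reported.

**Last checks**
- **Jar:** within about 1–2 mm of the plate's centre by circle fit.
- **Short bar:** seen lying flat on the floor in the picture taken before the basket went in. It cannot be seen now. The lowering stopped on its force limit about 18 mm early, so the bar dropped that far.
- **Basket:** the fitted flange centre was within 1 mm of the jar's. It touched down at tool height 0.150 m, against 0.149 m expected.
- **Lid:** within about 1–2 mm of the basket's centre, and it looks level. It touched down at 0.1766 m, against 0.176 m expected.
- **Things to leave alone:** the red-capped pot was re-detected within 1 px of its starting place, and the teal pot and green bar are unchanged in the top view.

**Checks that failed or disagreed**
- The top view showed large changes at the red-capped pot and orange ink pot, probably from the arm or its shadow. The orange pot's new detection box had the same column but was shorter, probably because the lid now partly hides it. So the orange pot is the least certain of the four.
- Two circle fits were off and I ignored them: the basket's collar on the bench, which was 5–7 mm out and disagreed with the picture, and the flange under the lid, which matched the lid's edge instead.

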